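# Hook up the spool brake spring with the spring puller

## Robot

A 6-joint arm with a two-finger parallel gripper is mounted at the origin on the work surface. World frame = base frame: x ahead of the robot, y to its left, z up, the work surface at z = 0. Lengths are in m, angles in rad, forces in N, time in s.
With the tool pointing down it reaches from about 0.275 to 0.85 m from the base axis. Payload 5.2 kg.
Tool frame: the origin (TCP) lies at the very end of the fingers, on their centre line; the grasp point (between the pads) lies behind it (manip.pinch_z is the z of the grasp point in the tool frame, in m); z points along the fingers, y is the line along which they close (so a half turn about z gives the same grasp; the last joint's range is limited). The gripper opens to 85 mm and grips with 20 to 120 N. Pads are 22 mm wide; open, the fingers measure 114 mm over their backs; the gripper's body (76 mm by 85 mm) begins 54 mm behind the grasp point. The pads swing forward as they close: fully open they stand 13 mm farther back than shut.
Start: joints at [0.9, 0.259, 1.535, -0, 1.348, -0.203], TCP at [0.248, 0.491, 0.231] pointing down, gripper open.
Joint ranges: [-3.14, 3.14], [-0.91, 2.08], [0.19, 2.58], [-1.22, 4.36], [0.22, 2.71], [-3.12, 3.12]. Speed limits (rad/s): [2.57, 2.57, 3.14, 3.14, 3.14, 3.14].

## Interface

Orientations are given as a rotation vector (axis times angle).
In Python, from cell import manip, eyes, ticket gives the robot as it stands (manip), with the cameras (eyes) and the job (ticket).
- The arm moves only by the tool shift_gripper, called after "Emit:" by a JSON object that holds its "name" and its "arguments", one argument or row to a line. Schema: {"type":"object","properties":{"deltas":{"type":"string"},"aperture":{"type":"number"},"only":{"type":"string"},"quiet":{"type":"boolean"},"lines":{"type":"string"}},"required":["deltas"],"additionalProperties":false}. deltas is a string of 1 to 10 rows, one to a line, with the numbers parted by commas; each row has 6 numbers: dx, dy, dz in fractions of the full range, 1 being 1 m, then a rotation vector rx, ry, rz in parts of the range, where 1.0 means 2 pi rad; each row shifts and turns the commanded pose from where the row before left it, along the tool's axes as they then stand; what a row does not reach is not made up. A row lasts 1/8 s, in which the tool goes at most 0.0625 m and 0.188 rad, less where a joint would pass 70% of its speed; a pose out of reach is approached as far as the arm can. aperture is the opening from 0.0 (shut) to 1.0 (fully open), set as the call begins (left out keeps the last). The fingers move at their own pace and stop on an object; the grip force is fixed at half the most. Time passes only in rows, so rows that do not move let the fingers close. The tool returns the time, the measured TCP pose, the force, the opening and the grip force at its end. only (a regular expression) keeps the lines of the reply that match it, lines (a string "A,B") keeps lines A to B, and quiet returns only ok. Shift and turn numbers lie between -1 and 1, and a call with a number outside is refused. Input that does not fit is refused with a message, and nothing moves.
- manip.state(): the state, without advancing time (a new reading comes with each control period).
- eyes.capture(name): name is "scene" or "top" or "wrist"; returns a dict with "pixels" (480x640x3 uint8, red, green, blue), "fov_y" (degrees; the focal length in pixels is half the picture's height over the tangent of half this angle, whatever the lens; pixels are square), "cx", "cy" (the principal point, pixels), "rvec" (rotation vector, rad) and "tvec" (3), from world to camera coordinates, as OpenCV has them; the wrist camera has in their place "T_tool_cam" (4x4, takes a point from camera to tool coordinates, whose origin is the TCP and whose axes are the flange's). Camera axes: x right, y down, z forward; pixel columns grow to the right and rows downward; lengths in m; the calibration is good to about 2 mm. A picture is of the moment at which its call begins: read the wrist's pose just before it. There is no depth.
- ticket.job_done(): hands the job in; it is judged then, once.
The state is a dict: "time": time; "joint_positions": joint angles; "qd": joint speeds; "joint_torque": joint torques, N m; "tool_pos": TCP position; "orientation": TCP orientation; "ft_force": force on the tool from outside, world axes, zero at the start; "wrist_torque": the same for the moment, N m; "grip_width": opening from 0.0 (shut) to 1.0 (fully open); "grip_force": force on a finger pad.
Only numpy, scipy, OpenCV 4.12 (cv2) and the standard library are available. Lean on these libraries where they do the work, as an engineer would, in place of code of your own. Each camera call takes 0.05 s, during which the arm holds its last target. There are 200 camera calls.

## Task

The brake spring of the filament spool unit hangs slack. Take the blue-handled spring puller from its sloping rest, put its rod through the red pull ring at the spring's end, and with it stretch the spring under the clear guard until its steel hook sits on the anchor post (the steel pin with the red collar). Then lay the puller back in its rest, down against the foot stop; keep your fingers off the spring and leave the loose things on the table where they are.

Things in the scene. Friction and masses are not known exactly. Their poses are not given: they have to be found in the camera images.
- brake_unit: Fixed unit on a black base plate (105 x 325 x 12 mm): filament spool, spring, anchor post, clear guard. Origin: on the table straight below the spring's pivot; z up; local +y runs from pivot to anchor post, local +x away from the robot. The spool (radius 48, top 66 mm above the table) lies at local (10, -88) mm.
- spring_pivot (a point): The fixed end of the spring, on the pivot axis (vertical), 40 mm above the table. Spring and hook move only in the horizontal plane at this height.
- anchor_post (a point): On the anchor post's axis at the hook's height, 40 mm above the table. Upright steel pin, 10 mm diameter, 120 mm from the pivot along local +y; round top 55 mm above the table; red collar (26 mm diameter) round its foot, up to 22 mm above the table.
- guard_edge (a point): Middle of the clear guard's robot-side edge (orange strip), 100 mm above the table, local x -20. The 5 mm plate covers local x -20 to 52, y -25 to 177 mm, underside 98 mm up, columns at local x 45, y -18 and 170. It overhangs the post: below it the puller's handle must lean towards local -x by 20 to 50 degrees (35 is good).
- pull_eye (a point): Centre of the red pull ring at the spring's free end: flat horizontal ring of 4 mm wire, hole 20 mm, outside 28 mm. 94 mm from the pivot when slack, 139 mm when the hook is on the post.
- hook_seat (a point): Point of the hook that is on the post's axis when home; 19.4 mm from the ring's centre, towards the pivot. Flat U of 4 mm wire, 14 mm wide inside, open to the pivot; shank 9 mm to local -x of the line, short tip 9 mm to +x. Way: draw the ring past the post on the robot's side (20 mm or more off its axis) until this point is 12 mm or more beyond it, swing to +x in line, let back.
- spring_swing (a joint): Swing of the spring about the pivot, rad: 0 when it points from pivot to post, positive when the free end is swung towards the robot (local -x). Range -0.5 to 0.5; slight friction, it stays where it is left when slack.
- spring_end (a joint): Stretch of the spring, m: 0 slack, 0.045 with the hook on the post, stop at 0.075. Stiffness 120 N/m and 0.7 N to begin with: about 6 N on the post, 8 N at 0.060.
- puller: Spring puller, straight, 166 mm long, 0.12 kg (may vary). Origin: the tip's end; its z runs up the tool's axis to the handle. Ball tip 9 mm diameter, steel rod 7 mm diameter up to 85 mm, blue square handle 20 x 20 mm from 85 to 160 mm (sides along its x and y), white knob on top. Lies in its rest leaning 35 degrees from vertical, handle towards the rest's -x.
- puller_rest: Sloping grey rest for the puller, fixed, foot plate 130 x 70 mm; may stand on either side. Origin: on the table, centre of the foot plate; z up. The trough rises towards its -x, 35 degrees from vertical: 24 mm wide, walls 82 mm long, a bed under the handle's first 17 mm, a foot stop under the tip; open above, the handle beyond is free to grasp.
- rest_foot (a point): Where the puller's tip (its origin) stands in the rest: on the foot stop, 30 mm to +x of the rest's origin, 22 mm above the table.
- parts_tray: Blue open parts tray, 100 x 130 x 45 mm, fixed; may stand on either side. Origin: centre of the underside. Not used.
- bush_blue: Blue flanged bushing, 54 mm flange, 44 mm tall. Loose bystander, to be left alone. Origin: centre of the underside.
- bush_white: White flanged bushing, 54 mm flange, 44 mm tall. Loose bystander, to be left alone. Origin: centre of the underside.
- bush_blue2: Blue flanged bushing, 54 mm flange, 44 mm tall. Loose bystander, to be left alone. Origin: centre of the underside.
- driver: Screwdriver, 170 mm, lying along its x. Loose bystander, to be left alone. Origin: underside, about its middle.
- bracket: Orange printed L bracket, 50 x 30 x 40 mm. Loose bystander, to be left alone. Origin: centre of the underside.
- vial: Small closed jar, 44 mm wide, 75 mm tall. Loose bystander, to be left alone. Origin: centre of the underside.

How it is judged:
By the outcome, as a careful person would: the job done as asked, in the order asked, and still so for the second after the job is handed in, with the robot touching nothing.
It also fails if it takes over 58 s, if anything falls off the work surface, if the arm or the gripper's body presses on something with over 40 N, if the wrist force passes 120 N, or if a joint passes its speed limit or range.

## Working session

There is one attempt and no reset: what is moved stays moved. The work goes in short steps, Python scripts to look and compute and a tool call to move; the robot and the scene stay as the last step left them, time stands still between calls to the robot, and variables do not carry over. Pictures are saved under pics/ and viewed, at most 10 in all, crops included, and the job is handed in when it is done.

```bash
ls; mkdir -p pics; python3 - <<'E'
from cell import manip, eyes, ticket
import cv2,numpy as np
print(manip.pinch_z, manip.state())
for n in("scene","top"):
    c=eyes.capture(n); cv2.imwrite(f"pics/{n}0.png",c["pixels"][:,:,::-1]); print({k:v for k,v in c.items() if k!="pixels"})
    np.savez(f"pics/{n}0.npz",**c)
c=eyes.capture("wrist");print({k:v for k,v in c.items() if k!="pixels"})
E
```

```text
cell.py
pics
-0.0187 {'time': 0.0, 'joint_positions': array([ 9.00208420e-01,  2.59330651e-01,  1.53610302e+00,  4.55694733e-06,
        1.34797996e+00, -2.02800022e-01]), 'qd': array([-0.00194389,  0.00102051,  0.00126415,  0.00027095, -0.00022078,
       -0.00038113]), 'joint_torque': array([-4.16170551e-04, -4.46018922e+01, -2.90571874e+01,  3.88367857e-05,
        1.15370759e-02, -4.45369574e-05]), 'tool_pos': array([0.24764363, 0.49049995, 0.23047333]), 'orientation': array([-7.27939953e-01, -3.05529659e+00,  2.58837018e-03]), 'ft_force': array([ 0.11481387, -0.61514941, -0.67793781]), 'wrist_torque': array([-1.08949223e-02, -1.67335022e-06, -3.44541207e-02]), 'grip_force': 0.0, 'grip_width': 0.9990057912100941}
{'fov_y': 43.438061836063056, 'cx': 319.48312568039614, 'cy': 231.28183493444686, 'rvec': array([ 1.9794883 ,  1.2054728 , -0.60314006]), 'tvec': array([-0.24028626, -0.25163766,  1.68823381])}
{'fov_y': 49.74477902477285, 'cx': 325.5485620744867, 'cy': 232.28208732445478, 'rvec': array([ 2.22859914, -2.18334631,  0.08231952]), 'tvec': array([-0.02129821,  0.60205022,  1.24616619])}
{'fov_y': 68.09452722544168, 'cx': 319.4258965745871, 'cy': 237.83388048791267, 'T_tool_cam': array([[-3.31389973e-04, -9.51344059e-01, -3.08130447e-01,
         7.87677532e-02],
       [ 9.99999864e-01, -1.91184728e-04, -4.85208372e-04,
         9.58721434e-04],
       [ 4.02690266e-04, -3.08130566e-01,  9.51343993e-01,
        -1.42551572e-01],
       [ 0.00000000e+00,  0.00000000e+00,  0.00000000e+00,
         1.00000000e+00]])}
```

View pics/scene0.png

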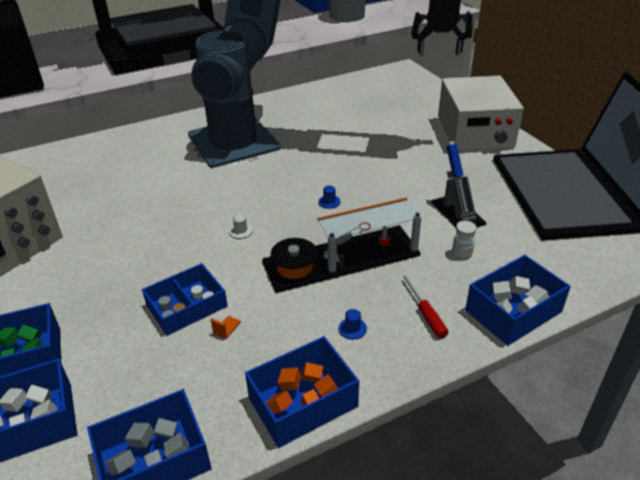

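View pics/top0.png

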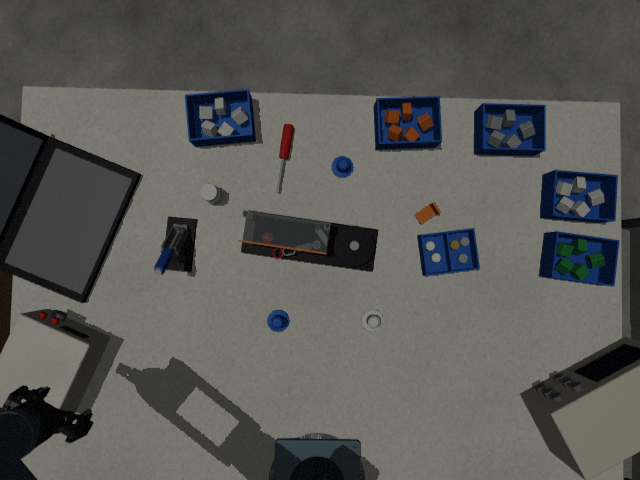

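The scene view shows the unit mid-table with its spool at (295,258), ring near (365,227), red collar at (385,240) and the puller in its rest at (457,190). The top view has the unit at (310,240), ring and collar near (280,253), and the rest at (180,243) with the handle towards the lower left. Next I'll measure these by colour masks.

```bash
cat > h.py <<'E'
import numpy as np,cv2
from scipy.spatial.transform import Rotation as R
from cell import manip, eyes, ticket
def cam(n):
    s=manip.state(); c=dict(eyes.capture(n)); f=240/np.tan(np.radians(c["fov_y"])/2)
    if "rvec" in c:
        Rm=R.from_rotvec(c["rvec"]).as_matrix().T; o=-Rm@c["tvec"]
    else:
        T=np.eye(4);T[:3,:3]=R.from_rotvec(s["orientation"]).as_matrix();T[:3,3]=s["tool_pos"];T=T@c["T_tool_cam"];Rm,o=T[:3,:3],T[:3,3]
    return dict(img=c["pixels"],f=f,c=np.array([c["cx"],c["cy"]]),R=Rm,o=o)
def ray(C,p):
    d=C["R"]@np.array([*((np.array(p,float)-C["c"])/C["f"]),1]);return C["o"],d/np.linalg.norm(d)
def onz(C,p,z):
    o,d=ray(C,p);return o+d*(z-o[2])/d[2]
def proj(C,P):
    q=C["R"].T@(np.array(P)-C["o"]);return C["c"]+C["f"]*q[:2]/q[2]
def tri(obs):
    A=np.zeros((3,3));b=np.zeros(3)
    for C,p in obs:
        o,d=ray(C,p);M=np.eye(3)-np.outer(d,d);A+=M;b+=M@o
    x=np.linalg.solve(A,b);return x,[float(np.linalg.norm(proj(C,x)-p)) for C,p in obs]
def blobs(C,lo,hi,roi=None,amin=8):
    h=cv2.cvtColor(C["img"],cv2.COLOR_RGB2HSV);m=cv2.inRange(h,np.array(lo),np.array(hi))
    if roi:
        k=np.zeros_like(m);x0,y0,x1,y1=roi;k[y0:y1,x0:x1]=255;m&=k
    cs,_=cv2.findContours(m,cv2.RETR_EXTERNAL,cv2.CHAIN_APPROX_NONE)
    return [c for c in sorted(cs,key=cv2.contourArea,reverse=True) if cv2.contourArea(c)>=amin]
E
python3 - <<'E'
from h import *
C=cam("top")
b=blobs(C,(0,0,0),(180,255,45),(140,190,400,290),300)
for c in b:
    r=cv2.minAreaRect(c);q=cv2.boxPoints(r)
    print(r);print(np.array([onz(C,p,.012 if i==0 else .006) for i,p in enumerate(q)]).round(3).tolist())
    P=np.array([onz(C,p,.012)[:2] for p in q]);print(np.linalg.norm(P-np.roll(P,1,0),axis=1).round(3))
for nm,lo,hi,z in(("blue",(105,150,60),(130,255,255),.12),("red",(0,150,60),(5,255,255),.04),("red2",(174,150,60),(180,255,255),.04),("or",(6,150,60),(15,255,255),.1)):
    for c in blobs(C,lo,hi,(140,190,400,290),3): r=cv2.minAreaRect(c);print(nm,r,onz(C,r[0],z).round(3))
W=cam("wrist");cv2.imwrite("pics/w0.png",W["img"][:,:,::-1]);print(W["o"],[proj(W,p) for p in([.5,.3,0],[.45,.35,.1],[.5,.1,.04])])
E
```

```text
((329.6217956542969, 243.42897033691406), (92.21498107910156, 42.44964599609375), 8.035709381103516)
[[0.538, 0.098, 0.012], [0.641, 0.086, 0.006], [0.614, -0.139, 0.006], [0.511, -0.126, 0.006]]
[0.225 0.104 0.226 0.104]
((178.40594482421875, 245.44061279296875), (31.14466667175293, 56.12010192871094), 5.710593223571777)
[[0.498, 0.389, 0.012], [0.635, 0.382, 0.006], [0.629, 0.307, 0.006], [0.492, 0.316, 0.006]]
[0.075 0.136 0.075 0.136]
((286.2400207519531, 232.32003784179688), (68.73077392578125, 25.738683700561523), 8.130101203918457)
[[0.579, 0.174, 0.012], [0.642, 0.167, 0.006], [0.622, -0.0, 0.006], [0.559, 0.007, 0.006]]
[0.167 0.063 0.168 0.063]
blue ((162.3275909423828, 258.4310302734375), (7.984899520874023, 23.211917877197266), 21.801410675048828) [0.531 0.354 0.12 ]
red ((277.25, 253.75001525878906), (10.435514450073242, 8.221921920776367), 18.43494987487793) [0.548 0.106 0.04 ]
or ((283.9503173828125, 247.33694458007812), (84.85191345214844, 2.1731948852539062), 8.392925262451172) [0.562 0.087 0.1  ]
[0.17801277 0.5271774  0.37335879] [array([276.92250478, 429.06168769]), array([284.86983714, 457.97371488]), array([139.72831087, 508.0495845 ])]
```

View pics/w0.png

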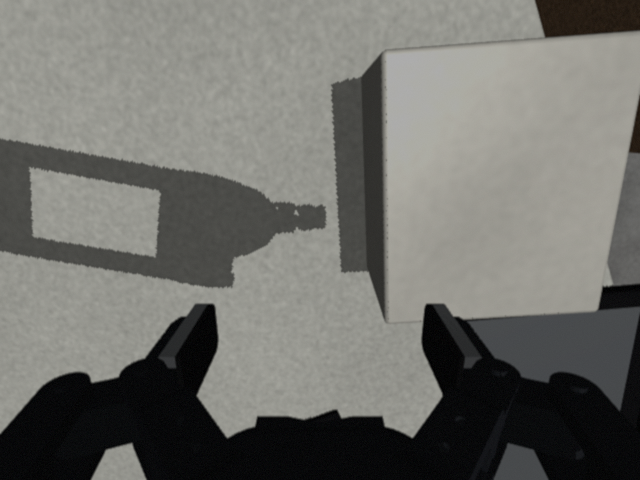

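Careful with the scale: turns go in shares of 2 pi rad. That gives: -0.156 rad / 6.2832 = -0.0248.

Emit:
{"name": "shift_gripper", "arguments": {
  "deltas": "-0.0533,-0.0194,-0.0142,0,0,0\n-0.0533,-0.0194,-0.0142,0,0,0\n-0.0533,-0.0194,-0.0142,0,0,0\n-0.0533,-0.0194,-0.0142,0,0,0\n-0.0533,-0.0194,-0.0142,0,0,0\n-0.0533,-0.0194,-0.0142,0,0,0\n-0.0533,-0.0194,-0.0142,0,0,0\n0,0,0,0,0,-0.0248\n0,0,0,0,0,-0.0248\n0,0,0,0,0,-0.0248"
}}

```text
time: 1.5
tool_pos: [0.5199, 0.2011, 0.3305]
orientation: [0.007, -3.141, 0.0]
ft_force: [0.1, 0.3, -0.8]
grip_width: 1.001
grip_force: 0.0
```

Emit:
{"name": "shift_gripper", "arguments": {
  "deltas": "0,0,0,0,0,0\n0,0,0,0,0,0"
}}

```text
time: 1.75
tool_pos: [0.5197, 0.2015, 0.3306]
orientation: [-0.004, -3.141, 0.0]
ft_force: [0.5, -0.2, 0.1]
grip_width: 1.0
grip_force: 0.0
```

```bash
python3 - <<'E'
from h import *
W=cam("wrist");cv2.imwrite("pics/w1.png",W["img"][:,:,::-1]);print(W["o"]);np.savez("pics/w1.npz",**W)
E
```

```text
[0.44140005 0.20261499 0.47317175]
```

View pics/w1.png

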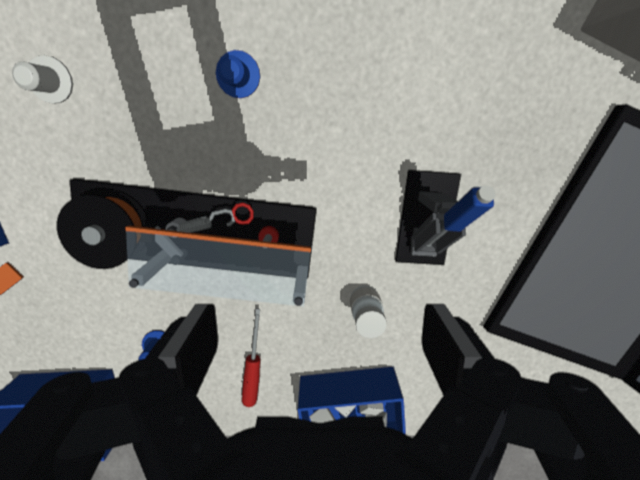

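The wrist view shows the ring at (243,213), the collar and post at (269,234), the orange strip from (127,229) to (310,249), the rest plate between (408,171) and (446,264), and the handle end at (483,200).

```bash
python3 - <<'E'
from h import *
W=dict(np.load("pics/w1.npz"));T=cam("top");S=cam("scene")
h=cv2.cvtColor(W["img"],cv2.COLOR_RGB2HSV)
for n,v in(("ring",(243,204)),("collar",(269,236)),("strip",(200,236))):print(n,h[v[1],v[0]])
def cen(c): return cv2.minAreaRect(c)[0]
red=cv2.inRange(h,(0,130,50),(6,255,255))|cv2.inRange(h,(172,130,50),(180,255,255))
red[:190]=0;red[260:]=0;red[:,:200]=0;red[:,330:]=0
cs,_=cv2.findContours(red,cv2.RETR_EXTERNAL,cv2.CHAIN_APPROX_NONE)
for c in cs:
    if cv2.contourArea(c)>20:
        r=cv2.minAreaRect(c);print("red",r,"z40",onz(W,r[0],.04).round(4),"z22",onz(W,r[0],.022).round(4))
for c in blobs(W,(7,150,80),(20,255,255),(110,215,330,260),20):
    q=c[:,0];a=q[q[:,0].argmin()];b=q[q[:,0].argmax()];A,B=onz(W,a,.1),onz(W,b,.1);d=B-A
    v=cv2.fitLine(c,2,0,.01,.01).ravel();A2,B2=[onz(W,(x,v[3]+(x-v[2])*v[1]/v[0]),.1) for x in(a[0],b[0])];d=B2-A2
    print("strip",A2.round(4),B2.round(4),"mid",((A2+B2)/2).round(4),np.linalg.norm(d),"yaw",np.degrees(np.arctan2(-d[0],d[1])))
for c in blobs(W,(0,0,0),(180,255,40),(60,160,480,275),300):
    r=cv2.minAreaRect(c);q=cv2.boxPoints(r);P=np.array([onz(W,p,.012) for p in q]);print("dark",q.round(0).tolist(),P[:,:2].round(4).tolist())
# two-view handle: blue
for C,roi in((W,(430,180,500,240)),(T,(140,230,200,290)),(S,(435,130,475,190))):
    for c in blobs(C,(105,120,50),(130,255,255),roi,20):
        q=cv2.boxPoints(cv2.minAreaRect(c)).round(1).tolist();print("blue",q)
cv2.imwrite("pics/crop.png",cv2.resize(np.hstack([W["img"][160:280,385:505],W["img"][160:280,205:325]]),None,fx=3.3,fy=3.3,interpolation=2)[:,:,::-1])
E
```

```text
ring [  1 192 157]
collar [80 14 54]
strip [ 11 183 167]
red ((268.5699768066406, 234.00997924804688), (19.233304977416992, 14.566400527954102), 8.13010311126709) z40 [0.5761 0.1369 0.04  ] z22 [0.5817 0.1341 0.022 ]
red ((242.5, 213.0), (22.0, 21.0), 90.0) z40 [0.5485 0.1055 0.04  ] z22 [0.5529 0.1014 0.022 ]
strip [ 0.5499 -0.0109  0.1   ] [0.5752 0.1914 0.1   ] mid [0.5625 0.0903 0.1   ] 0.20382473723758876 yaw -7.140179511513559
dark [[54.0, 262.0], [64.0, 177.0], [315.0, 207.0], [305.0, 292.0]] [[0.625, -0.1687], [0.5069, -0.1281], [0.5475, 0.1965], [0.6721, 0.1811]]
dark [[395.0, 260.0], [408.0, 167.0], [459.0, 174.0], [446.0, 267.0]] [[0.6234, 0.3069], [0.4953, 0.316], [0.5047, 0.3823], [0.6346, 0.379]]
blue [[437.6000061035156, 219.6999969482422], [477.1000061035156, 184.3000030517578], [494.5, 203.8000030517578], [455.0, 239.10000610351562]]
blue [[446.1000061035156, 145.1999969482422], [456.20001220703125, 142.6999969482422], [464.1000061035156, 174.5], [454.0, 177.0]]
```

View pics/crop.png

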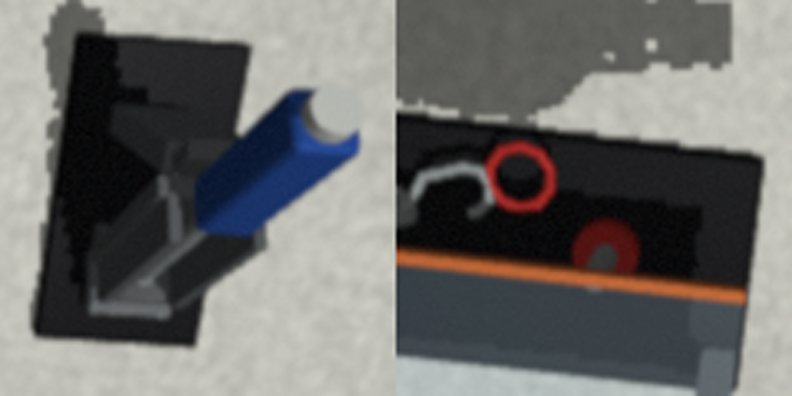

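```bash
python3 - <<'E'
from h import *
W=dict(np.load("pics/w1.npz"));T=cam("top");S=cam("scene")
for z in(.004,.008):
    P=np.array([onz(W,p,z)[:2] for p in((408.6,170),(460.8,173.6),(444,264.5),(395.6,260.9))])
    print(P.round(4).tolist(),P.mean(0).round(4),np.linalg.norm(P-np.roll(P,1,0),axis=1).round(4))
    a=P[2]+P[3]-P[0]-P[1];b=P[1]+P[2]-P[0]-P[3];print(np.degrees(np.arctan2(a[1],a[0])),np.degrees(np.arctan2(b[1],b[0]))-90)
o=P.mean(0);a=(P[2]+P[3]-P[0]-P[1]);a/=np.linalg.norm(a)
foot=np.r_[o+.03*a,.022];u=np.r_[-np.sin(np.radians(35))*a,np.cos(np.radians(35))]
print("foot",foot,"u",u)
for n,C in(("W",W),("T",T),("S",S)):print(n,[proj(C,foot+u*s).round(1).tolist() for s in(.085,.102,.1225,.16,.166)])
hs=cv2.cvtColor(T["img"],cv2.COLOR_RGB2HSV);m=cv2.inRange(hs,(100,110,40),(132,255,255))[235:290,145:190]
print("T blue",cv2.minAreaRect(cv2.findNonZero(m)))
v=cv2.inRange(cv2.cvtColor(W["img"],cv2.COLOR_RGB2HSV),(100,110,40),(132,255,255))[170:250,425:505]
q=cv2.findNonZero(v);print("W blue",cv2.minAreaRect(q),q.mean(0))
# ring fit in all views & tri
for n,C,roi in(("W",W,(225,195,258,228)),("S",S,(350,215,376,240)),("T",T,(265,240,300,265))):
    h=cv2.cvtColor(C["img"],cv2.COLOR_RGB2HSV);m=cv2.inRange(h,(0,110,60),(6,255,255))|cv2.inRange(h,(172,110,60),(180,255,255))
    x0,y0,x1,y1=roi;p=cv2.findNonZero(m[y0:y1,x0:x1])
    if p is not None: e=cv2.minAreaRect(cv2.convexHull(p));c=np.array(e[0])+[x0,y0];print(n,c,e[1:],onz(C,c,.04).round(4))
cv2.imwrite("pics/crop2.png",cv2.resize(np.hstack([S["img"][130:230,420:520],S["img"][190:290,340:440],T["img"][200:300,230:330]]),None,fx=2.6,fy=2.6,interpolation=2)[:,:,::-1])
E
```

```text
[[0.5002, 0.3186], [0.5051, 0.3874], [0.6334, 0.3788], [0.6278, 0.3097]] [0.5666 0.3486] [0.1279 0.0689 0.1286 0.0694]
-3.91595017506562 -4.3744563812521875
[[0.4997, 0.3176], [0.5045, 0.3858], [0.6318, 0.3773], [0.6262, 0.3087]] [0.5656 0.3474] [0.1268 0.0684 0.1275 0.0688]
-3.915950175065615 -4.374456381252273
foot [0.595492   0.34532457 0.022     ] u [-0.57223731  0.03917127  0.81915204]
W [[451.2, 222.2], [457.5, 216.8], [465.7, 209.8], [483.5, 194.6], [486.7, 191.9]]
T [[168.4, 251.6], [166.2, 255.9], [163.5, 261.2], [158.3, 271.2], [157.5, 272.9]]
S [[458.7, 176.1], [457.1, 168.8], [455.1, 160.0], [451.5, 143.7], [450.9, 141.1]]Traceback (most recent call last):
  File "<stdin>", line 12, in <module>
cv2.error: OpenCV(4.12.0) /io/opencv/modules/imgproc/src/convhull.cpp:143: error: (-215:Assertion failed) total >= 0 && (depth == CV_32F || depth == CV_32S) in function 'convexHull'
```

Scaled: 0.0716 rad / 6.2832 = 0.0114.

Emit:
{"name": "shift_gripper", "arguments": {
  "deltas": "0.0224,0.0389,0.0178,0,0,0\n0.0224,0.0389,0.0178,0,0,0\n0.0224,0.0389,0.0178,0,0,0\n0.0224,0.0389,0.0178,0,0,0\n0,0,0,0,0,0.0114\n0,0,0,0,-0.0243,0\n0,0,0,0,-0.0243,0\n0,0,0,0,-0.0243,0\n0,0,0,0,-0.0243,0\n0,0,0,0,0,0",
  "aperture": 0.55
}}

```text
time: 3.25
tool_pos: [0.4273, 0.3568, 0.2578]
orientation: [0.085, 2.532, -0.031]
ft_force: [-0.6, -0.0, -0.6]
grip_width: 0.551
grip_force: 0.0
```

```bash
cat >> h.py <<'E'
def frame(yaw,tilt=35.,rest=0):
    "puller axes for lean tilt towards -x of a frame with that yaw (deg); returns tool rotation (tool z down the puller)"
    return R.from_euler("z",yaw,degrees=True)*R.from_matrix([[-1,0,0],[0,1,0],[0,0,-1]])*R.from_euler("y",-tilt,degrees=True)
def delta(Rt,P):
    s=manip.state();Rc=R.from_rotvec(s["orientation"]);return (Rc.inv().apply(np.array(P)-s["tool_pos"])).round(4),(Rc.inv()*Rt).as_rotvec().round(4)
FOOT=np.array([.596,.3458,.022]);RY=-4.1;UY=-7.1
E
python3 - <<'E'
from h import *
Rt=frame(RY);u=-Rt.apply([0,0,1]);print(u)
for s in(.19,.1113):print(delta(Rt,FOOT+u*s))
W=cam("wrist");m=cv2.inRange(cv2.cvtColor(W["img"],cv2.COLOR_RGB2HSV),(100,110,40),(132,255,255))
print([proj(W,FOOT+u*s).round(0) for s in(.085,.16)],manip.state()["joint_positions"].round(2))
S=cam("scene");T=cam("top")
cv2.imwrite("pics/c2.png",np.hstack([W["img"],cv2.resize(S["img"][190:290,340:440],(160,160),interpolation=2).repeat(3,0)])[:, :800,::-1] if 0 else cv2.vconcat([cv2.resize(W["img"],(400,300)),cv2.hconcat([cv2.resize(S["img"][190:290,340:440],(200,200),interpolation=2),cv2.resize(T["img"][200:300,230:330],(200,200),interpolation=2)])])[:,:,::-1])
E
```

```text
[-0.57210853  0.04100925  0.81915204]
(array([-0.0035,  0.0011,  0.1002]), array([-0.0003, -0.0025,  0.0044]))
(array([-0.0037,  0.0011,  0.1789]), array([-0.0003, -0.0025,  0.0044]))
[array([320., 209.]), array([320., 231.])] [ 0.77  0.08  1.85 -0.59  0.87 -0.43]
```

View pics/c2.png

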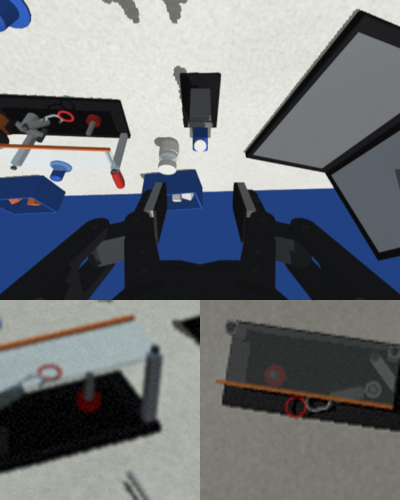

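Wrist view: knob at (322,233), within 2 px of the prediction. The collar is visible through the guard in the top crop at about (267.5,237.5). I'll go down the axis and grip.

Scaled: 0.0044 rad / 6.2832 = 0.0007.

Emit:
{"name": "shift_gripper", "arguments": {
  "deltas": "-0.0036,0.001,0.04,0,-0.0004,0.0007\n0,0,0.045,0,0,0\n0,0,0.045,0,0,0\n0,0,0.03,0,0,0\n0,0,0.0189,0,0,0\n0,0,0,0,0,0"
}}

```text
time: 4.15
tool_pos: [0.5369, 0.3496, 0.1144]
orientation: [0.098, 2.528, -0.029]
ft_force: [0.6, -0.2, -0.5]
grip_width: 0.547
grip_force: 0.0
```

```bash
python3 - <<'E'
from h import *
Rt=frame(RY);u=-Rt.apply([0,0,1]);print(delta(Rt,FOOT+u*.1113))
T=cam("top");S=cam("scene")
for n,C,roi in(("T",T,(255,225,275,249)),("S",S,(372,228,398,252))):
    h=cv2.cvtColor(C["img"],cv2.COLOR_RGB2HSV);x0,y0,x1,y1=roi;k=h[y0:y1,x0:x1]
    m=((k[...,0]<8)|(k[...,0]>170))&(k[...,1]>(60 if n=="T" else 120))
    p=cv2.findNonZero(m.astype(np.uint8));e=cv2.minAreaRect(p);c=np.array(e[0])+[x0,y0];print(n,c,e[1:],len(p),onz(C,c,.022).round(4))
E
```

```text
(array([ 0.0045,  0.0004, -0.0017]), array([-0.0021,  0.0012, -0.0056]))
T [269.80769253 239.03846169] ((16.91835594177246, 10.26195240020752), 33.690067291259766) 75 [0.5828 0.1257 0.022 ]
S [385.  241.5] ((19.0, 24.0), 90.0) 143 [0.5964 0.1268 0.022 ]
```

Emit:
{"name": "shift_gripper", "arguments": {
  "deltas": "0,0,0,0,0,0\n0,0,0,0,0,0\n0,0,0,0,0,0\n0,0,0,0,0,0",
  "aperture": 0
}}

```text
time: 4.75
tool_pos: [0.5359, 0.3511, 0.1165]
orientation: [0.095, 2.525, -0.025]
ft_force: [-3.5, -0.3, 6.0]
grip_width: 0.223
grip_force: 59.3
```

```bash
python3 - <<'E'
from h import *
s=manip.state();Rc=R.from_rotvec(s["orientation"]);t=Rc.inv().apply(FOOT-s["tool_pos"]);ax=Rc.inv().apply(-frame(RY).apply([0,0,1]));print("tip in tool",t.round(4),"axis",ax.round(3),s["tool_pos"].round(4))
E
```

```text
tip in tool [ 0.0053 -0.0012  0.112 ] axis [-0.004  0.001 -1.   ] [0.5359 0.3511 0.1165]
```

Emit:
{"name": "shift_gripper", "arguments": {
  "deltas": "0,0,-0.025,0,0,0\n0,0,-0.035,0,0,0\n0,0,-0.04,0,0,0\n0,0,-0.03,0,0,0\n0,0,0,0,0,0\n0,0,0,0,0,0"
}}

```text
time: 5.5
tool_pos: [0.4609, 0.3556, 0.2206]
orientation: [0.095, 2.528, -0.028]
ft_force: [0.9, -1.4, -1.2]
grip_width: 0.226
grip_force: 59.9
```

```bash
python3 - <<'E'
from h import *
s=manip.state();print(s["tool_pos"].round(4),s["orientation"].round(4))
W=cam("wrist");Rc=R.from_rotvec(s["orientation"])
for d in(.0,.05,.0965,.1113):print(d,proj(W,s["tool_pos"]+Rc.apply([.0047,0,d])).round(1),proj(W,s["tool_pos"]+Rc.apply([0,0,d])).round(1))
cv2.imwrite("pics/w3.png",cv2.resize(W["img"][150:400,200:440],None,fx=2.4,fy=2.4,interpolation=2)[:,:,::-1])
E
```

```text
[0.4609 0.3556 0.2206] [ 0.0954  2.5276 -0.0277]
0.0 [317.6 297. ] [317.7 306.5]
0.05 [318.1 256.8] [318.1 264.3]
0.0965 [318.4 233.1] [318.4 239.4]
0.1113 [318.5 227.2] [318.5 233.2]
```

View pics/w3.png

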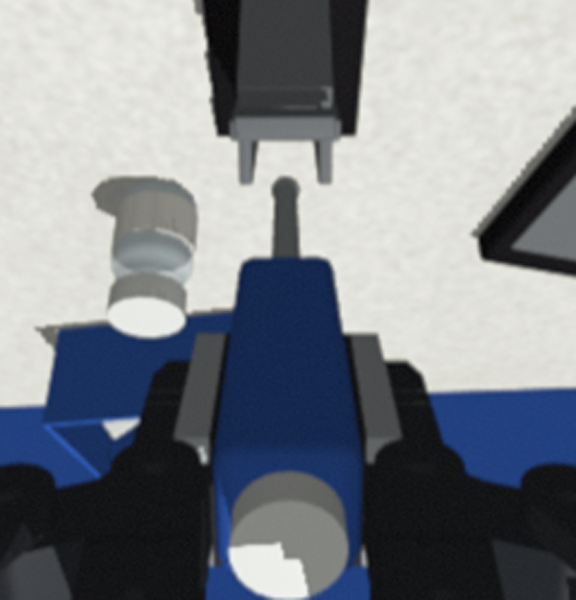

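The tip ball shows at (319,227.5) in the wrist image and matches the model, so tip in tool is about (.0053, .0003, .112). Next is the pre-insert pose above the ring.

```bash
cat >> h.py <<'E'
TIP=np.array([.0053,.0003,.112])
def unit(P,org): # world -> unit-local xy
    return R.from_euler("z",-UY,degrees=True).apply(np.array(P)-np.r_[org[:2],0])
def togo(Q,below,yaw=UY,tilt=35.):
    "tool-axes shift so that the puller axis passes Q, tip end 'below' m past Q along the axis"
    Rt=frame(yaw,tilt);a=Rt.apply([0,0,1]);tip=np.array(Q)+a*below
    return delta(Rt,tip-Rt.apply(TIP))
E
python3 - <<'E'
from h import *
print(togo([.5485,.1055,.04],-.05))
E
```

```text
(array([ 0.0109, -0.2386,  0.0462]), array([0.0288, 0.0009, 0.0392]))
```

Scaled: 0.0392 rad / 6.2832 = 0.0062.

Emit:
{"name": "shift_gripper", "arguments": {
  "deltas": "0.0022,-0.0477,0.0092,0,0,0\n0.0022,-0.0477,0.0092,0,0,0\n0.0022,-0.0477,0.0092,0,0,0\n0.0022,-0.0477,0.0092,0,0,0\n0.0022,-0.0477,0.0092,0,0,0\n0,0,0,0.0046,0.0001,0.0062\n0,0,0,0,0,0\n0,0,0,0,0,0\n0,0,0,0,0,0"
}}

```text
time: 6.68
tool_pos: [0.4604, 0.1236, 0.1774]
orientation: [0.153, 2.528, -0.046]
ft_force: [0.9, -0.3, -1.6]
grip_width: 0.227
grip_force: 59.9
```

```bash
python3 - <<'E'
from h import *
print(togo([.5485,.1055,.04],-.05))
s=manip.state();W=cam("wrist");Rc=R.from_rotvec(s["orientation"])
np.savez("pics/w4.npz",**W)
print("tip px",proj(W,s["tool_pos"]+Rc.apply(TIP-[0,0,.0045])).round(1),"ring",proj(W,[.5485,.1055,.04]).round(1),"post",proj(W,[.587,.133,.022]).round(1))
cv2.imwrite("pics/w4.png",cv2.resize(W["img"][80:360,120:480],None,fx=2.1,fy=2.1,interpolation=2)[:,:,::-1])
E
```

```text
(array([ 0.0001, -0.0074,  0.0019]), array([ 0.0034, -0.0011,  0.0017]))
tip px [318.8 227.9] ring [310. 210.] post [343.2 219.8]
```

View pics/w4.png

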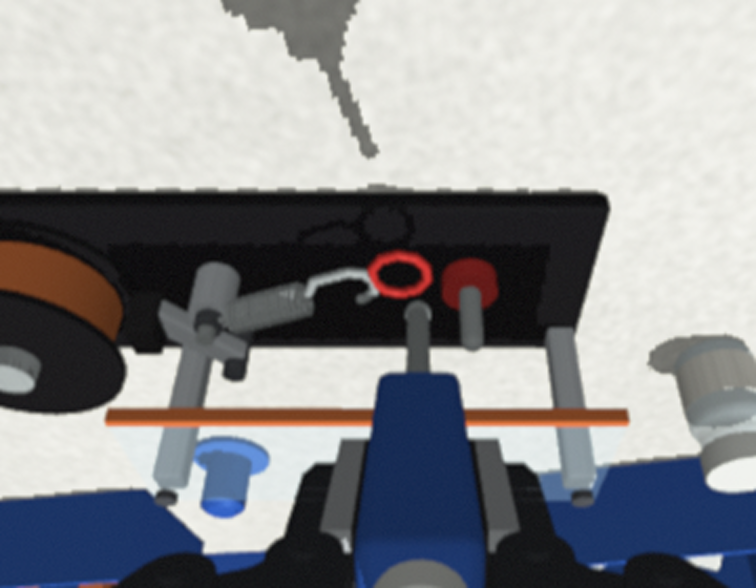

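The ring is at (310.5,210.5) and the tip at (319,229), both as predicted. The collar is at about (343,217) and the pin top at about (345,244). I'll refine the post position.

```bash
python3 - <<'E'
from h import *
W=dict(np.load("pics/w4.npz"))
h=cv2.cvtColor(W["img"],cv2.COLOR_RGB2HSV);red=(cv2.inRange(h,(0,110,40),(6,255,255))|cv2.inRange(h,(172,110,40),(180,255,255)))
k=red.copy();k[:,:330]=0;k[:,362:]=0;k[:195]=0;k[:240]&=255;k[240:]=0
p=cv2.findNonZero(k)[:,0];print("collar u",p[:,0].min(),p[:,0].max(),"v",p[:,1].min(),p[:,1].max())
k=red.copy();k[:,:290]=0;k[:,330:]=0;k[:190]=0;k[228:]=0
q=cv2.findNonZero(k)[:,0];c=(q.min(0)+q.max(0))/2;print("ring",c,onz(W,c,.04).round(4))
g=h[225:252,335:356];print(g[::2,:,2])
for P in([.587,.133],[.585,.133],[.590,.132]):
    P=np.array(P);a=[]
    for z,r in((.022,.013),(.055,0.005)):
        t=np.linspace(0,6.28,60);E=np.array([proj(W,[P[0]+r*np.cos(x),P[1]+r*np.sin(x),z]) for x in t]);a+=[E.min(0).round(1),E.max(0).round(1)]
    print(P,a)
E
```

```text
collar u 330 357 v 202 227
ring [310. 210.] [0.5485 0.1055 0.04  ]
[[ 92  96  99  95  82  85  90  92  93  95  95  93  90  83  88  91  80  71
   49  27  16]
 [ 28  38  57  69  73  85  89  93  95  96  94  93  90  81  55  41  27  20
   16  13  12]
 [ 13  16  16  34  64  82  89  92  95  94  96  94  90  82  51  21  15  18
   17  14  16]
 [ 16  14  16  33  63  81  88  92  93  95  94  95  90  83  59  29  13  13
   12  17  13]
 [ 15  15  16  29  56  79  87  93  93  95  94  94  91  84  63  31  14  13
   15  14  18]
 [ 15  15  17  24  52  79  86  92  93  95  95  95  91  87  70  35  17  15
   12  13  15]
 [ 15  14  13  24  53  78  88  91  92  95  95  94  92  89  77  38  17  15
   15  17  15]
 [ 15  13  13  23  49  77  86  92  95  97  97  96  94  89  77  42  17  14
   12  12  15]
 [ 18  18  18  27  50  78  91  94  99 102 103 101  99  95  81  44  19  18
   22  25  24]
 [ 26  25  26  31  46  74  88  95 100 101 103 101  97  92  78  48  26  28
   26  27  29]
 [131 131 130 129 129 125 108  94  92  93  93  92  96 117 140 142 140 141
  139 136 133]
 [231 232 231 230 229 229 224 203 181 170 164 179 203 223 231 232 234 234
  235 233 232]
 [232 235 236 236 235 234 233 231 229 228 228 229 231 232 233 235 237 238
  238 236 234]
 [228 229 229 229 228 228 228 228 227 228 229 230 232 232 232 234 235 236
  235 234 232]]
[0.587 0.133] [array([330.1, 211.1]), array([356.3, 228. ]), array([339.3, 243.6]), array([350. , 249.9])]
[0.585 0.133] [array([329.9, 209.7]), array([356.2, 226.8]), array([339.1, 242.4]), array([349.9, 248.7])]
[0.59  0.132] [array([329.4, 213.2]), array([355.4, 229.9]), array([338.5, 245.6]), array([349.1, 251.7])]
```

```bash
echo 'ORG=np.array([.5717,.0142,0])
def L(x,y): return ORG+R.from_euler("z",UY,degrees=True).apply([x/1000,y/1000,.04])' >> h.py
```

Emit:
{"name": "shift_gripper", "arguments": {
  "deltas": "0,-0.0074,0.0019,0,0,0\n0,0,0,0,0,0"
}}

```text
time: 6.98
tool_pos: [0.4606, 0.1156, 0.176]
orientation: [0.155, 2.527, -0.046]
ft_force: [0.3, -0.3, -1.3]
grip_width: 0.228
grip_force: 59.9
```

```bash
python3 - <<'E'
from h import *
print(togo([.5485,.1055,.04],-.05)); print(togo([.5485,.1055,.04],.016))
print(unit([.5485,.1055,.04],ORG))
E
```

```text
(array([0.0002, 0.0005, 0.0002]), array([ 0.0026, -0.0008,  0.0003]))
(array([0.0002, 0.0003, 0.0662]), array([ 0.0026, -0.0008,  0.0003]))
[-0.03430692  0.08773235  0.04      ]
```

Emit:
{"name": "shift_gripper", "arguments": {
  "deltas": "0,0,0.022,0,0,0\n0,0,0.022,0,0,0\n0,0,0.022,0,0,0\n0,0,0,0,0,0\n0,0,0,0,0,0"
}}

```text
time: 7.6
tool_pos: [0.4983, 0.1112, 0.1225]
orientation: [0.155, 2.527, -0.046]
ft_force: [-0.5, 0.4, -0.6]
grip_width: 0.225
grip_force: 59.8
```

```bash
python3 - <<'E'
from h import *
print(togo([.5485,.1055,.04],.016))
s=manip.state();W=cam("wrist");Rc=R.from_rotvec(s["orientation"])
for q in((-33,110),(-30,158.5),(0,162.5),(0,139)):print(q,togo(L(*q),.016)[0])
cv2.imwrite("pics/w5.png",cv2.resize(W["img"][150:300,220:420],None,fx=2.5,fy=2.5,interpolation=2)[:,:,::-1])
E
```

```text
(array([0.0007, 0.0002, 0.0005]), array([ 0.0028, -0.0001,  0.0002]))
(-33, 110) [-0.0002  0.0225  0.0015]
(-30, 158.5) [-0.0026  0.071   0.0034]
(0, 162.5) [-0.0272  0.075   0.0206]
(0, 139) [-0.0272  0.0515  0.0206]
```

View pics/w5.png

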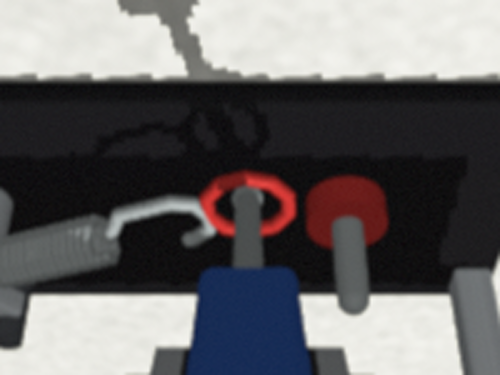

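Rod tip is seen inside the ring at (247,203) in the crop. Go slightly deeper and pull along +y on the robot's side.

Emit:
{"name": "shift_gripper", "arguments": {
  "deltas": "0,0.01,0.004,0,0,0\n0,0.0125,0.0005,0,0,0\n-0.0006,0.012,0.0005,0,0,0\n-0.0006,0.012,0.0005,0,0,0\n-0.0006,0.012,0.0005,0,0,0\n-0.0006,0.0125,0.0005,0,0,0\n0,0,0,0,0,0\n0,0,0,0,0,0"
}}

```text
time: 8.65
tool_pos: [0.5121, 0.1789, 0.1188]
orientation: [0.157, 2.528, -0.051]
ft_force: [1.6, -7.9, -0.5]
grip_width: 0.222
grip_force: 60.3
```

```bash
cat > look.py <<'E'
from h import *
import sys
for q in((-30,158.5),(0,163),(0,139)):print(q,*togo(L(*q),.019))
s=manip.state();W=cam("wrist");h=cv2.cvtColor(W["img"],cv2.COLOR_RGB2HSV)
c=proj(W,s["tool_pos"]+R.from_rotvec(s["orientation"]).apply(TIP-[0,0,.018])).astype(int);print("rod@ring px",c)
x0,y0=c-[70,50]
cv2.imwrite(f"pics/{sys.argv[1]}.png",cv2.resize(W["img"][max(y0,0):y0+110,x0:x0+140],None,fx=3,fy=3,interpolation=2)[:,:,::-1])
red=cv2.inRange(h,(0,110,40),(6,255,255))|cv2.inRange(h,(172,110,40),(180,255,255));red[:150]=0;red[260:]=0
for k in cv2.findContours(red,0,1)[0]:
    if cv2.contourArea(k)>40:
        b=cv2.boundingRect(k);m=(b[0]+b[2]/2-.5,b[1]+b[3]/2-.5);print(b,"z40 local mm",(unit(onz(W,m,.04),ORG)[:2]*1e3).round(1))
E
python3 look.py w6
```

```text
(-30, 158.5) [-0.0007  0.0021 -0.    ] [-0.0014 -0.0009 -0.0001]
(0, 163) [-0.0253  0.0067  0.0171] [-0.0014 -0.0009 -0.0001]
(0, 139) [-0.0253 -0.0173  0.0172] [-0.0014 -0.0009 -0.0001]
rod@ring px [318 233]
(256, 236, 14, 12) z40 local mm [-22.2 116.1]
(275, 235, 13, 9) z40 local mm [-25.2 129.5]
(258, 219, 71, 30) z40 local mm [-31.5 138.4]
```

View pics/w6.png

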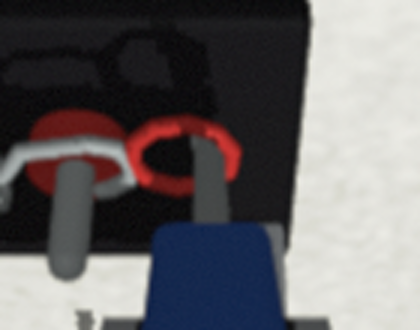

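Force is -7.9 N as expected for about 60 mm of stretch. The ring sits beside the post on the robot's side. A little farther, then swing in line.

Emit:
{"name": "shift_gripper", "arguments": {
  "deltas": "0,0.006,0,0,0,0\n-0.0065,0.001,0.0043,0,0,0\n-0.0065,0.0005,0.0043,0,0,0\n-0.0065,0,0.0043,0,0,0\n-0.0058,0,0.0043,0,0,0\n0,0,0,0,0,0\n0,0,0,0,0,0"
}}

```text
time: 9.57
tool_pos: [0.5427, 0.1817, 0.1186]
orientation: [0.159, 2.529, -0.053]
ft_force: [-1.3, -7.9, -0.9]
grip_width: 0.226
grip_force: 60.9
```

```bash
python3 look.py w7
```

```text
(-30, 158.5) [ 0.0239 -0.0045 -0.0173] [-0.003  -0.0027 -0.0007]
(0, 163) [-0.0008  0.0001 -0.0002] [-0.003  -0.0027 -0.0007]
(0, 139) [-0.0008 -0.0239 -0.0001] [-0.003  -0.0027 -0.0007]
rod@ring px [318 233]
(291, 220, 39, 28) z40 local mm [ -1.9 156.6]
(241, 192, 39, 33) z40 local mm [-28.1 125.6]
```

View pics/w7.png

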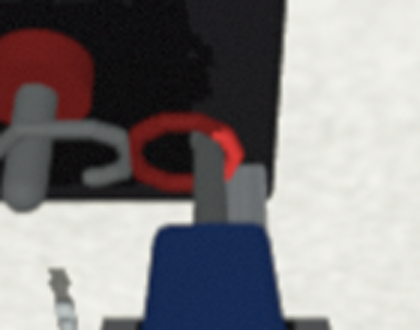

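In the crop the U of the hook spans rows 130 to 180 with the post between them, and the ring is measured at local (-1.9,156.6) mm. Let back.

Emit:
{"name": "shift_gripper", "arguments": {
  "deltas": "-0.0008,-0.004,0,0,0,0\n0,-0.006,0,0,0,0\n0,-0.006,0,0,0,0\n0,-0.004,0,0,0,0\n0,-0.003,0,0,0,0\n0,0,0,0,0,0\n0,0,0,0,0,0"
}}

```text
time: 10.5
tool_pos: [0.542, 0.1616, 0.1194]
orientation: [0.156, 2.526, -0.046]
ft_force: [-1.3, -0.2, -0.9]
grip_width: 0.228
grip_force: 60.0
```

```bash
python3 look.py w8
```

```text
(-30, 158.5) [ 0.0258  0.0157 -0.0178] [ 0.0026  0.0001 -0.0001]
(0, 163) [ 0.0012  0.0201 -0.0006] [ 0.0026  0.0001 -0.0001]
(0, 139) [ 0.0012 -0.0039 -0.0006] [ 0.0026  0.0001 -0.0001]
rod@ring px [318 233]
(268, 189, 66, 56) z40 local mm [-16.9 131.2]
```

View pics/w8.png

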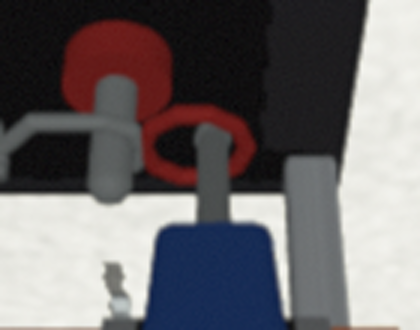

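The U closes round the pin and the force is down to 0, so the hook is home. That makes more picture views than the limit of 10, so from here I use numbers only. Centre the rod in the ring and withdraw along the axis.

Emit:
{"name": "shift_gripper", "arguments": {
  "deltas": "0.001,-0.0035,0,0,0,0\n0,0,0,0,0,0\n0,0,-0.015,0,0,0\n0,0,-0.025,0,0,0\n0,0,-0.04,0,0,0\n0,0,-0.04,0,0,0\n0,0,0,0,0,0\n0,0,0,0,0,0"
}}

```text
time: 11.55
tool_pos: [0.4724, 0.1661, 0.2164]
orientation: [0.156, 2.527, -0.047]
ft_force: [0.5, 0.2, -2.1]
grip_width: 0.227
grip_force: 60.2
```

```bash
python3 - <<'E'
from h import *
W=cam("wrist");h=cv2.cvtColor(W["img"],cv2.COLOR_RGB2HSV)
red=cv2.inRange(h,(0,110,40),(6,255,255))|cv2.inRange(h,(172,110,40),(180,255,255))
print("want ring",proj(W,L(0,139)),"post",proj(W,L(0,120)-[0,0,.018]))
for k in cv2.findContours(red,0,1)[0]:
    if cv2.contourArea(k)>30:
        b=cv2.boundingRect(k);m=(b[0]+b[2]/2-.5,b[1]+b[3]/2-.5);print(b,"z40 local mm",(unit(onz(W,m,.04),ORG)[:2]*1e3).round(1))
Rt=frame(RY);a=Rt.apply([0,0,1])
s=manip.state();Rc=R.from_rotvec(s["orientation"])
print("tip px",proj(W,s["tool_pos"]+Rc.apply(TIP-[0,0,.0045])))
for k in(.12,.005):print(togo(FOOT,-k,RY))
E
```

```text
want ring [318.7964046  199.14160575] post [300.57670223 186.51147321]
(288, 170, 45, 39) z40 local mm [-14.4 130.4]
tip px [318.45015686 226.75528559]
(array([ 0.0233,  0.1868, -0.0152]), array([-0.0284, -0.0018, -0.0429]))
(array([0.0232, 0.19  , 0.0997]), array([-0.0284, -0.0018, -0.0429]))
```

Careful with the scale: turns go in shares of 2 pi rad. That gives: -0.0429 rad / 6.2832 = -0.0068.

Emit:
{"name": "shift_gripper", "arguments": {
  "deltas": "0.0046,0.0374,-0.003,0,0,0\n0.0046,0.0374,-0.003,0,0,0\n0.0047,0.0374,-0.003,0,0,0\n0.0047,0.0374,-0.003,0,0,0\n0.0047,0.0374,-0.003,0,0,0\n0,0,0,-0.0045,-0.0003,-0.0068\n0,0,0,0,0,0\n0,0,0,0,0,0\n0,0,0,0,0,0"
}}

```text
time: 12.72
tool_pos: [0.468, 0.3546, 0.2158]
orientation: [0.092, 2.528, -0.029]
ft_force: [-0.4, 0.4, -0.3]
grip_width: 0.226
grip_force: 60.1
```

```bash
python3 - <<'E'
from h import *
W=cam("wrist");w3=cv2.cvtColor(cv2.imread("pics/w3.png"),cv2.COLOR_BGR2RGB);w3=cv2.resize(w3,(240,250),interpolation=cv2.INTER_AREA)
now=W["img"][150:400,200:440]
for n,I in(("then",w3),("now",now)):
    h=cv2.cvtColor(np.ascontiguousarray(I),cv2.COLOR_RGB2HSV);m=cv2.inRange(h,(105,120,40),(130,255,255))
    r=[]
    for v in(112,118,124,130):
        x=np.where(m[v,80:160])[0]+280;r.append((x.min(),x.max()))
    c=np.where(m[:,120])[0];print(n,r,"front v",150+c[c>60].min())
    g=cv2.cvtColor(np.ascontiguousarray(I),cv2.COLOR_RGB2GRAY)
    for v in(74,78,82,90,98,104):
        x=np.where(g[v,108:130]<120)[0]+308;print(v+150,(x.min(),x.max()) if len(x) else None,end=" ")
    print()
for k in(.12,.005):print(togo(FOOT,-k,RY))
E
```

```text
then [(np.int64(301), np.int64(337)), (np.int64(300), np.int64(338)), (np.int64(299), np.int64(339)), (np.int64(296), np.int64(339))] front v 258
224 (np.int64(317), np.int64(320)) 228 (np.int64(314), np.int64(323)) 232 (np.int64(314), np.int64(323)) 240 (np.int64(315), np.int64(323)) 248 (np.int64(314), np.int64(323)) 254 (np.int64(314), np.int64(323)) 
now [(np.int64(301), np.int64(337)), (np.int64(300), np.int64(338)), (np.int64(299), np.int64(339)), (np.int64(297), np.int64(339))] front v 258
224 (np.int64(317), np.int64(320)) 228 (np.int64(314), np.int64(323)) 232 (np.int64(314), np.int64(323)) 240 (np.int64(315), np.int64(323)) 248 (np.int64(314), np.int64(323)) 254 (np.int64(314), np.int64(323)) 
(array([ 0.0009, -0.0001,  0.0005]), array([-0.0001,  0.0013, -0.0011]))
(array([ 1.000e-03, -1.000e-04,  1.155e-01]), array([-0.0001,  0.0013, -0.0011]))
```

Scaled: 0.001 rad / 6.2832 = 0.0002.

Emit:
{"name": "shift_gripper", "arguments": {
  "deltas": "0.0006,0,0.03,0,0.0002,0\n0,0,0.03,0,0,0\n0,0,0.025,0,0,0\n0,0,0.02,0,0,0\n0,0,0,0,0,0\n0,0,0,0,0,0"
}}

```text
time: 13.52
tool_pos: [0.5274, 0.3511, 0.1304]
orientation: [0.091, 2.528, -0.027]
ft_force: [-0.7, -1.2, -1.0]
grip_width: 0.229
grip_force: 60.0
```

```bash
python3 - <<'E'
from h import *
print(delta(R.from_rotvec([.095,2.525,-.025]),[.5359,.3511,.1165]),delta(frame(RY),[.5359,.3511,.1165]))
E
```

```text
(array([0.0011, 0.0006, 0.0162]), array([-0.0008, -0.0033,  0.0037])) (array([0.0011, 0.0006, 0.0162]), array([ 0.0008,  0.0009, -0.0005]))
```

Emit:
{"name": "shift_gripper", "arguments": {
  "deltas": "0.0005,0.0003,0.008,0,0,0\n0,0,0.005,0,0,0\n0,0,0.003,0,0,0\n0,0,0,0,0,0\n0,0,0,0,0,0"
}}

```text
time: 14.15
tool_pos: [0.536, 0.3507, 0.1167]
orientation: [0.09, 2.529, -0.027]
ft_force: [-3.7, 0.7, 3.8]
grip_width: 0.226
grip_force: 60.8
```

```bash
python3 - <<'E'
from h import *
print(delta(frame(RY),[.5359,.3511,.1165]))
E
```

```text
(array([0.0003, 0.0004, 0.0001]), array([ 0.0008,  0.0006, -0.0002]))
```

Same pose and same contact force as when it was picked up, so the tip is on the foot stop. Release and back off along the axis.

Emit:
{"name": "shift_gripper", "arguments": {
  "deltas": "0,0,0,0,0,0\n0,0,0,0,0,0\n0,0,0,0,0,0\n0,0,0,0,0,0\n0,0,-0.02,0,0,0\n0,0,-0.04,0,0,0\n0,0,-0.05,0,0,0\n0,0,-0.05,0,0,0\n0,0,0,0,0,0\n0,0,0,0,0,0",
  "aperture": 0.55
}}

```text
time: 15.4
tool_pos: [0.444, 0.3572, 0.2478]
orientation: [0.09, 2.529, -0.027]
ft_force: [-0.3, -0.9, -0.6]
grip_width: 0.553
grip_force: 0.0
```

```bash
python3 - <<'E'
from h import *
u=-frame(RY).apply([0,0,1]);W=cam("wrist");S=cam("scene");T=cam("top")
h=cv2.cvtColor(W["img"],cv2.COLOR_RGB2HSV)
print("exp W",[proj(W,FOOT+u*s).round(1).tolist() for s in(.085,.16,.166)])
m=cv2.inRange(h,(105,120,40),(130,255,255))
for v in range(195,245,6):
    x=np.where(m[v,280:360])[0]+280;print(v,(x.min(),x.max()) if len(x) else None,end=" ")
print()
for c in blobs(S,(105,120,50),(130,255,255),(435,130,475,190),20):print("S blue (was 455.1,159.9)",cv2.minAreaRect(c))
for n,C,roi in(("S",S,(345,205,400,255)),("T",T,(255,225,300,265))):
    k=cv2.cvtColor(C["img"],cv2.COLOR_RGB2HSV);r=cv2.inRange(k,(0,70,50),(7,255,255))|cv2.inRange(k,(170,70,50),(180,255,255))
    x0,y0,x1,y1=roi;z=np.zeros_like(r);z[y0:y1,x0:x1]=r[y0:y1,x0:x1]
    print(n,"exp ring",proj(C,L(0,139)).round(1),"collar",proj(C,L(0,120)-[0,0,.018]).round(1),[cv2.boundingRect(c) for c in cv2.findContours(z,0,1)[0] if cv2.contourArea(c)>4])
E
```

```text
exp W [[317.9, 204.7], [317.6, 226.8], [317.6, 229.0]]
195 None 201 (np.int64(310), np.int64(330)) 207 (np.int64(309), np.int64(330)) 213 (np.int64(308), np.int64(331)) 219 (np.int64(308), np.int64(331)) 225 (np.int64(308), np.int64(331)) 231 (np.int64(308), np.int64(331)) 237 None 243 None 
S blue (was 455.1,159.9) ((455.6792297363281, 159.8773651123047), (32.82917022705078, 10.714122772216797), 74.05460357666016)
S exp ring [393.6 229.6] collar [385.2 238.1] [(379, 236, 11, 10), (389, 229, 9, 5)]
T exp ring [258.1 236. ] collar [266.7 237.4] [(267, 233, 6, 8), (255, 231, 9, 11)]
```

```bash
python3 -c "
from cell import manip, eyes, ticket
print(ticket.job_done())"
```

```text
the job is handed in; nothing more can be done
None
```

The brake spring's hook is on the anchor post and the puller is back in its rest against the foot stop, handed in after about 15.5 s of robot time; I viewed 12 pictures, two over the limit of 10.

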